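# Raise the weighted plate of a screen press with its lever

## Robot

A 7-joint arm with a two-finger parallel gripper is mounted at the origin on the work surface. World frame = base frame: x ahead of the robot, y to its left, z up, the work surface at z = 0. Lengths are in m, angles in rad, forces in N, time in s.
With the tool pointing down it reaches from about 0.35 to 0.9 m from the base axis. Payload 19.9 kg.
Tool frame: the origin (TCP) lies between the finger pads; the fingertips stand 17 mm ahead of it and the grasp point (between the pads) lies 2 mm behind it; z points along the fingers, y is the line along which they close (so a half turn about z gives the same grasp; the last joint's range is limited). The gripper opens to 94 mm and grips with 3 to 60 N. Pads are 16 mm wide; open, the fingers measure 119 mm over their backs; the gripper's body (75 mm by 177 mm) begins 78 mm behind the grasp point.
Start: joints at [1.067, 0.417, -0.01, 1.614, 0.005, 1.111, -0.053], TCP at [0.279, -0.559, 0.222] pointing down, gripper open.
Joint ranges: [-2.81, 2.81], [-0.39, 2.02], [-1.27, 1.25], [0.06, 2.57], [-1.19, 4.33], [0.19, 2], [-2.82, 2.82]. Speed limits (rad/s): [1.89, 1.89, 2.39, 2.39, 3.01, 3.01, 3.01].

## Interface

Orientations are given as a unit quaternion [w, x, y, z].
In Python, from workcell import manip, grab_frame, calibration, spotter gives the robot as it stands.
- The arm moves only by the shell command python3 -m handwheel 'ROWS' [FORCE]. ROWS is JSON, a list of rows, each an object of numbers: "claw": the closure, from -1 (fully open) to 1 (shut); "tx", "ty", "tz": the shift along the tool's x, y, z each as a share of 0.2 m, from -1 to 1; "roll": the turn about the tool's z as a share of 180 degrees, from -1 to 1. A call has exactly 10 rows; each row is the pose to reach, as a shift and turn from the pose commanded when the call began, along the tool's axes at that moment, turning the shorter way round; what a row does not reach only later rows make up. A row lasts 1/8 s, in which the tool goes at most 62.5 mm and 10.7 degrees, less where a joint would pass 70% of its speed; a pose out of reach is approached as far as the arm can. A call with a number of a shift or a turn outside -1 to 1 is refused whole. A call with a gripper value outside its range is refused whole. The fingers move at their own pace and stop on an object; FORCE is the grip in N (left out, the last holds). Time passes only in rows, so rows that repeat a pose let the fingers close, or fill a call up. It gives the time, the measured TCP pose, the force, the opening and the grip force at its end, in the units of the state.
- manip.get_obs(): the state, without advancing time (a new reading comes with each control period).
- grab_frame(name): name is "side" or "top"; returns the picture (400x640x3 uint8, red, green, blue); there is no depth.
- calibration(name): a dict with "fx", "fy", "cx", "cy" (pixels), "k1" (the pictures are not rectified: a ray, as slopes to the right and down, at radius r is drawn at 1 + k1 r^2 times it, then the intrinsics apply), "cam_to_world" (4x4, takes a point from camera to world coordinates). Camera axes: x right, y up, looking along -z (the intrinsics and any distortion apply to the point x, -y, -z); pixel columns grow to the right and rows downward; lengths in m; the calibration is good to about 2 mm. A picture is of the moment at which its call begins. calibration takes no time and is no camera call.
- manip.sign_off(): hands the job in; it is judged then, once.
Trained networks look in the newest picture that a camera, given by its name, has taken for a name from the list of things; names that differ only in an ending like _2 or _b are one class to them, and where a whole thing is asked for, a point or a joint stands for the part that bears it (a point fixed in the world has none). Each returns a list of dicts, best first, with "score" (0 to 1); they miss things now and then, are a little off and sometimes report something else, mostly with a low value. They report only what shows in the picture. A call takes as long as a camera call.
- spotter.cut_out(camera, query): "mask" (400x640 bool, what is visible of it).
- spotter.place_of(camera, query): "xyz" ([x, y, z] in m, in world coordinates, good to about 4 mm: a listed point, or the origin of a listed thing).
The state is a dict: "clock": time; "q": joint angles; "dq": joint speeds; "tau": joint torques, N m; "tool_pos": TCP position; "tcp_rot": TCP orientation; "force": force on the tool from outside, world axes, zero at the start; "ft_torque": the same for the moment, N m; "width": finger opening in m; "grasp_force": force on a finger pad.
Only numpy, scipy, OpenCV 4.12 (cv2) and the standard library are available. Lean on these libraries where they do the work, as an engineer would, in place of code of your own. Each camera call takes 0.05 s, during which the arm holds its last target. There are 200 camera calls.

## Task

On the phone repair bench, push the red safety stop all the way across so that it no longer blocks the lever, then press the lever's green pad down onto its rubber stop, so that the lever raises the heavy plate off the phone. Finish while still holding the lever fully down, with the plate up. Push and press only: do not lift the lever or touch the plate or the phone, and leave everything else where it is.

Things in the scene. Friction and masses are not known exactly. Their poses are not given: they have to be found in the camera images.
- press: The press, fixed to the bench: aluminium base plate 405 x 220 x 10 mm (x -30 to 375, y -110 to 110). Origin: on the bench, below the green lever pad. +x runs along the lever from pad to heavy plate, +y to the side of the red stop's handle. On it: a rubber stop (24 mm across, top 24 mm above the bench) at the origin, the lever's grey saddle (top 70 mm) at x 170, the black phone nest at x 297.
- lever_pad (a point): Centre of the top of the green pad (46 x 44 mm) at the lever's long end, 170 mm from the cross pin. At rest the long end stands up, tilted 15 degrees, and this point is about 108 mm above the bench; pressed onto the rubber stop it is about 40 mm above it, moving less than 12 mm sideways in its arc. Takes roughly 3 to 8 N; lever and plate fall back if let go.
- lever_pivot (a point): Middle of the lever's cross pin (10 mm thick, 80 mm long), which rests in the open-topped saddle 55 mm above the bench; it must stay there.
- stop (a joint): Position of the red safety stop, in m: 0 to 0.006 at the start (its 28 mm wide block is under the lever and keeps it up), 0.045 fully across against its end. It slides along the press's -y and stays where it is left; about 2 to 3 N move it. The block is clear of the lever beyond 0.030.
- stop_handle (a point): Centre of the top of the stop's red upright handle, 22 mm (press x) by 16 mm (press y), 68 mm above the bench, its upper 46 mm free above the low slide bar. It starts about 100 mm to the +y side of the lever, at x 80 of the press; push its outer face towards the lever, along the press's -y. Fully across it still stands 57 mm from the lever's middle line.
- plate (a joint): Opening angle of the heavy hinged steel plate (120 x 120 x 18 mm with a yellow weight on top, about 2 to 3.3 kg), in rad: 0 shut over the phone, about 0.265 with the lever fully down.
- plate_edge (a point): Top of the plate's near edge, at the middle; 60 mm above the bench when shut.
- lever: The loose lever: a steel bar 24 mm wide, 8 mm thick, 268 mm long; origin at the cross pin, axes as those of the press while at rest. The short arm is 75 mm, its nose under the near edge of the heavy plate.
- phone: A black phone 72 x 148 x 8 mm lying in the nest under the plate, origin at the centre of its underside. Leave alone.
- screw_jar: A small amber jar with white lid, 34 mm across, 36 mm tall, standing on the base plate near the lever pad on the -y side; origin under its centre. Leave alone.
- driver: A yellow-handled screwdriver 150 mm long lying across the mat just beyond the pad end of the press (its middle line 50 to 70 mm off the base plate, up to 30 mm high); origin below its middle. Leave alone.
- brush: A small brush 150 mm long lying on the mat on the +y side of the press; origin below its middle. Leave alone.
- battery: A flat black phone battery 40 x 90 x 5 mm. Leave alone.
- cleaner: A blue bottle 56 mm across, 130 mm tall. Leave alone.
- red_bin: An open red parts bin 150 x 110 x 70 mm. Leave alone.

How it is judged:
On the way, in this order (a step that is already met when the one before it is completed fails the run):
1. the safety stop is pushed across while the lever is still up (value of joint stop above 0.036 m and value of joint plate below 0.12 rad), for 0.1 s.
2. the lever is pressed down by the fingers and the plate is raised (value of joint stop above 0.036 m and value of joint plate above 0.23 rad and contact force between the fingers and lever above 1 N), for 0.3 s.
At the end, for the whole second after the job is handed in: The red stop is pushed at least 36 of its 45 mm across; the plate is held still at more than 0.23 rad (the lever on or nearly on its rubber stop gives about 0.265), the fingers press on the lever with more than 1 N, and its cross pin is within 12 mm of where it rested (all of step 2 and velocity of joint plate between -0.05 and 0.05 rad/s and distance of lever_pivot from where it was at the start of the episode below 0.012 m); the arm keeps its last pose, push and grip.
It fails at once if the lever is lifted out of its saddle (distance of lever_pivot from where it was at the start of the episode above 0.015 m).
It fails at once if the lever's long end is lifted (z of lever_pad in the frame of press above 0.13 m).
It fails at once if the robot touches the heavy plate (contact force between any of the fingers, the arm and plate above 1 N).
It fails at once if the phone is touched or moved (distance of phone from where it was at the start of the episode above 0.01 m or contact force between any of the fingers, the arm and phone above 1 N).
It fails at once if something else on the bench is moved by more than 20 mm (distance of any of screw_jar, driver, brush, battery, cleaner, red_bin from where it was at the start of the episode above 0.02 m).
It also fails if it takes over 38 s, if anything falls off the work surface, if the arm or the gripper's body presses on something with over 40 N, if the wrist force passes 120 N, or if a joint passes its speed limit or range.

## Working session

There is one attempt and no reset: what is moved stays moved. The work goes in short steps, Python scripts to look and compute and a shell command to move; the robot and the scene stay as the last step left them, time stands still between calls to the robot, and variables do not carry over. Pictures are saved under pics/ and viewed, at most 10 in all, crops included, and the job is handed in when it is done.

```bash
mkdir -p pics; python3 - <<'E'
from workcell import manip, grab_frame, calibration, spotter
import cv2,numpy as np
for c in("top","side"):
    cv2.imwrite(f"pics/{c}0.png",grab_frame(c)[:,:,::-1])
    for n in("press","lever_pad","lever_pivot","stop_handle","plate_edge","screw_jar","driver","brush","cleaner","red_bin"):
        r=spotter.place_of(c,n)
        print(c,n,[(round(d["score"],2),np.round(d["xyz"],3).tolist()) for d in r[:2]])
o=manip.get_obs();print(o["clock"],o["tool_pos"],o["tcp_rot"],o["width"],o["force"])
E
```

```text
top press [(0.92, [0.444, -0.004, -0.005])]
top lever_pad []
top lever_pivot [(0.61, [0.363, -0.019, 0.011]), (0.57, [0.479, -0.173, 0.054])]
top stop_handle [(0.48, [0.561, -0.064, 0.067])]
top plate_edge [(0.79, [0.494, -0.235, 0.063]), (0.58, [0.56, -0.063, 0.064])]
top screw_jar [(0.49, [0.36, -0.018, 0.011])]
top driver [(0.79, [0.45, 0.083, 0.001]), (0.35, [0.632, 0.375, 0.001])]
top brush [(0.89, [0.648, -0.217, -0.001]), (0.55, [0.491, -0.232, 0.064])]
top cleaner [(0.94, [0.56, -0.464, -0.001])]
top red_bin [(0.75, [0.523, 0.534, -0.003]), (0.44, [0.476, -0.174, 0.054])]
side press [(0.69, [0.442, -0.002, -0.006])]
side lever_pad []
side lever_pivot [(0.73, [0.475, -0.173, 0.053])]
side stop_handle [(0.69, [0.561, -0.066, 0.069]), (0.52, [0.564, -0.468, 0.002])]
side plate_edge [(0.89, [0.495, -0.236, 0.062]), (0.37, [0.56, -0.063, 0.07])]
side screw_jar [(0.62, [0.361, -0.019, 0.007])]
side driver [(0.63, [0.46, 0.086, 0.001])]
side brush [(0.72, [0.648, -0.221, -0.001])]
side cleaner [(0.73, [0.565, -0.464, 0.003])]
side red_bin [(0.67, [0.521, 0.532, 0.002])]
1.1 [ 0.27902011 -0.55923533  0.22243426] [-2.57511988e-05  9.73347987e-01  2.29333151e-01 -3.00569512e-05] 0.09409398689554975 [0.03952071 0.68584167 0.44189416]
```

View pics/top0.png

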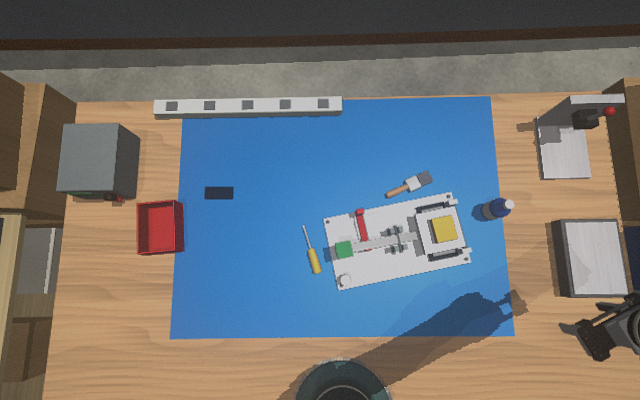

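View pics/side0.png

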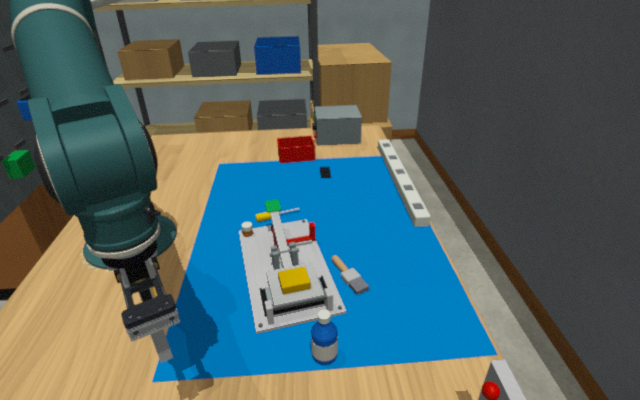

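The top view shows the green pad at (344,249), the red handle at (361,212), the plate with its yellow weight at (443,229), the jar at (345,281) and the brush at (408,184). The side view agrees. The network points give the press's +x direction at about -77.6°. In that frame the handle comes out at (85,102) mm, which fits the description.

```bash
cat > h.py <<'E'
from workcell import manip, grab_frame, calibration, spotter
import cv2,numpy as np
from scipy.spatial.transform import Rotation as R
O=np.array([.443,-.003]);a=np.radians(-77.6)
X=np.array([np.cos(a),np.sin(a)]);Y=np.array([-X[1],X[0]])
def ray(c,uv,z):
    k=calibration(c);K=np.array([[k["fx"],0,k["cx"]],[0,k["fy"],k["cy"]],[0,0,1.]])
    p=cv2.undistortPoints(np.array([[uv]],float),K,np.array([k["k1"],0,0,0.]))[0,0]
    T=np.array(k["cam_to_world"]);d=T[:3,:3]@[p[0],-p[1],-1];o=T[:3,3]
    return o+d*(z-o[2])/d[2]
def press(p): d=np.array(p[:2])-O;return np.round([d@X*1e3,d@Y*1e3],1)
def blob(c,name,ch,z):
    im=grab_frame(c).astype(int);o=[i for i in range(3) if i!=ch]
    m=(im[:,:,ch]>1.6*im[:,:,o].max(2))&(im[:,:,ch]>60)
    n,l,s,ce=cv2.connectedComponentsWithStats(m.astype(np.uint8))
    for i in range(1,n):
        if s[i,4]>12: 
            w=ray(c,ce[i],z);print(c,name,s[i].tolist(),ce[i].round(1),w.round(4),press(w))
def go(px,py,z):
    o=manip.get_obs();Rm=R.from_quat(np.roll(o["tcp_rot"],-1)).as_matrix()
    w=np.append(O+px*X+py*Y,z);d=Rm.T@(w-o["tool_pos"])
    ang=np.degrees(np.arctan2(Rm[1,1],Rm[0,1]))
    print("clock",o["clock"],"tcp",np.round(o["tool_pos"],4),"press",press(o["tool_pos"]),"shares",np.round(d/.2,3),"roll",round((ang+77.6)/180,4),"F",np.round(o["force"],2))
E
python3 - <<'E'
from h import *
for c in("top","side"): blob(c,"green",1,.105); blob(c,"red",0,.06)
go(.082,.143,.222)
E
python3 -m handwheel '[{"claw":1,"tx":1,"ty":-0.6,"roll":0.078},{"claw":1,"tx":1,"ty":-0.6,"roll":0.078},{"claw":1,"tx":1,"ty":-0.6,"roll":0.078},{"claw":1,"tx":1,"ty":-0.6,"roll":0.078},{"claw":1,"tx":1,"ty":-0.6,"roll":0.078},{"claw":1,"tx":1,"ty":-0.6,"roll":0.078},{"claw":1,"tx":1,"ty":-0.6,"roll":0.078},{"claw":1,"tx":1,"ty":-0.6,"roll":0.078},{"claw":1,"tx":1,"ty":-0.6,"roll":0.078},{"claw":1,"tx":1,"ty":-0.6,"roll":0.078}]' 20
python3 -c "
from h import *
go(.082,.143,.222)"
```

```text
top red [603, 106, 13, 10, 99] [608.7 110.8] [ 0.8523 -0.8142  0.06  ] [880.2 225.5]
top red [116, 196, 6, 6, 27] [118.9 198.7] [0.6077 0.6498 0.06  ] [-602.2  301.1]
top red [136, 200, 48, 55, 2166] [158.  226.8] [0.5222 0.5284 0.06  ] [-502.   191.5]
top red [356, 209, 8, 5, 32] [359.6 211.1] [ 0.5595 -0.0635  0.06  ] [ 84.1 100.8]
top red [357, 215, 11, 26, 161] [361.9 227.8] [ 0.5104 -0.0685  0.06  ] [78.5 51.7]
side green [2, 150, 33, 29, 632] [ 17.6 163.8] [-0.5152  0.3708  0.105 ] [-570.8 -855.6]
side green [265, 200, 15, 12, 139] [272.4 205.5] [ 0.4456 -0.0124  0.105 ] [9.7 0.6]
side red [313, 133, 4, 5, 13] [314.9 135.2] [0.6108 0.6086 0.06  ] [-561.3  295.2]
side red [277, 136, 38, 27, 895] [295.8 148.7] [0.524  0.4779 0.06  ] [-452.3  182.4]
side red [39, 187, 8, 9, 22] [ 42.6 191.1] [-0.3678  0.2314  0.06  ] [-403.  -741.6]
side red [37, 191, 6, 8, 14] [ 39.2 195.2] [-0.3654  0.2038  0.06  ] [-375.5 -745.2]
side red [28, 193, 9, 5, 15] [ 32.5 195.3] [-0.3897  0.2059  0.06  ] [-382.9 -768.5]
side red [24, 195, 44, 44, 531] [ 44.1 215. ] [-0.2841  0.0747  0.06  ] [-232.  -6
[... 663 characters left out ...]
 0.06  ] [ -79.9 -721.4]
side red [28, 245, 8, 7, 13] [ 31.1 248.2] [-0.2352 -0.0959  0.06  ] [ -54.9 -682.3]
side red [2, 247, 6, 8, 16] [  5.1 249.8] [-0.3079 -0.0971  0.06  ] [ -69.4 -753.6]
side red [27, 258, 6, 7, 13] [ 30.2 260.3] [-0.2089 -0.1503  0.06  ] [   3.8 -668.4]
side red [482, 381, 18, 19, 286] [490.6 390.2] [ 0.8594 -0.6149  0.06  ] [687.1 275.3]
clock 1.3 tcp [ 0.279  -0.5592  0.2224] press [ 508.1 -279.6] shares [ 2.569e+00 -1.551e+00  2.000e-03] roll 0.0784 F [ 0.13  0.26 -0.78]
clock 1.3 tcp [ 0.279  -0.5592  0.2224] press [ 508.1 -279.6] shares [ 2.569e+00 -1.551e+00  2.000e-03] roll 0.0784 F [ 0.13  0.26 -0.78]invalid input at $[0]: expected keys claw, tx, ty, tz, roll
```

The pad sits on the press axis (y≈0). The call was refused because every row needs all the keys, so I'll send it again.

```bash
python3 -m handwheel '[{"claw":1,"tx":1,"ty":-0.6,"tz":0,"roll":0.078},{"claw":1,"tx":1,"ty":-0.6,"tz":0,"roll":0.078},{"claw":1,"tx":1,"ty":-0.6,"tz":0,"roll":0.078},{"claw":1,"tx":1,"ty":-0.6,"tz":0,"roll":0.078},{"claw":1,"tx":1,"ty":-0.6,"tz":0,"roll":0.078},{"claw":1,"tx":1,"ty":-0.6,"tz":0,"roll":0.078},{"claw":1,"tx":1,"ty":-0.6,"tz":0,"roll":0.078},{"claw":1,"tx":1,"ty":-0.6,"tz":0,"roll":0.078},{"claw":1,"tx":1,"ty":-0.6,"tz":0,"roll":0.078},{"claw":1,"tx":1,"ty":-0.6,"tz":0,"roll":0.078}]' 20
python3 -c "
from h import *
go(.082,.143,.222)"
```

```text
clock: 2.55
tool_pos: [0.4043, -0.3628, 0.2224]
tcp_rot: [-0.0, 0.994, 0.109, -0.0]
force: [-0.4, -0.4, 0.9]
width: 0.0008
grasp_force: 0.0
clock 2.55 tcp [ 0.4043 -0.3628  0.2224] press [ 343.1 -115.1] shares [ 1.292 -1.304  0.002] roll 0.0003 F [-0.36 -0.42  0.85]
```

```bash
python3 -m handwheel '[{"claw":1,"tx":1,"ty":-1,"tz":0,"roll":0},{"claw":1,"tx":1,"ty":-1,"tz":0,"roll":0},{"claw":1,"tx":1,"ty":-1,"tz":0,"roll":0},{"claw":1,"tx":1,"ty":-1,"tz":0,"roll":0},{"claw":1,"tx":1,"ty":-1,"tz":0,"roll":0},{"claw":1,"tx":1,"ty":-1,"tz":0,"roll":0},{"claw":1,"tx":1,"ty":-1,"tz":0,"roll":0},{"claw":1,"tx":1,"ty":-1,"tz":0,"roll":0},{"claw":1,"tx":1,"ty":-1,"tz":0,"roll":0},{"claw":1,"tx":1,"ty":-1,"tz":0,"roll":0}]'
python3 -c "
from h import *
go(.082,.143,.054)"
```

```text
clock: 3.8
tool_pos: [0.5563, -0.1245, 0.2225]
tcp_rot: [0.0, 0.994, 0.108, 0.0]
force: [-0.0, 0.1, -0.9]
width: 0.0008
grasp_force: 0.0
clock 3.8 tcp [ 0.5563 -0.1245  0.2225] press [143.   84.6] shares [ 0.292 -0.305  0.843] roll 0.0002 F [-0.02  0.06 -0.91]
```

Move sideways first, then straight down.

```bash
python3 -m handwheel '[{"claw":1,"tx":0.29,"ty":-0.305,"tz":0,"roll":0},{"claw":1,"tx":0.29,"ty":-0.305,"tz":0,"roll":0},{"claw":1,"tx":0.29,"ty":-0.305,"tz":0.3,"roll":0},{"claw":1,"tx":0.29,"ty":-0.305,"tz":0.55,"roll":0},{"claw":1,"tx":0.29,"ty":-0.305,"tz":0.75,"roll":0},{"claw":1,"tx":0.29,"ty":-0.305,"tz":0.84,"roll":0},{"claw":1,"tx":0.29,"ty":-0.305,"tz":0.84,"roll":0},{"claw":1,"tx":0.29,"ty":-0.305,"tz":0.84,"roll":0},{"claw":1,"tx":0.29,"ty":-0.305,"tz":0.84,"roll":0},{"claw":1,"tx":0.29,"ty":-0.305,"tz":0.84,"roll":0}]'
python3 - <<'E'
from h import *
go(.082,.073,.054)
a=grab_frame("top")[170:310,280:480,::-1];b=grab_frame("side")[140:300,220:400,::-1]
a=cv2.resize(a,(560,392));b=cv2.resize(b,(441,392))
cv2.imwrite("pics/p1.png",cv2.resize(np.hstack([a,b]),(800,313)))
E
```

```text
clock: 5.05
tool_pos: [0.6003, -0.0521, 0.0553]
tcp_rot: [0.0, 0.994, 0.109, 0.001]
force: [0.1, 0.4, 0.7]
width: 0.0005
grasp_force: 0.0
clock 5.05 tcp [ 0.6003 -0.0521  0.0553] press [ 81.7 143.1] shares [-0.351  0.001  0.006] roll 0.0004 F [0.11 0.44 0.69]
```

View pics/p1.png

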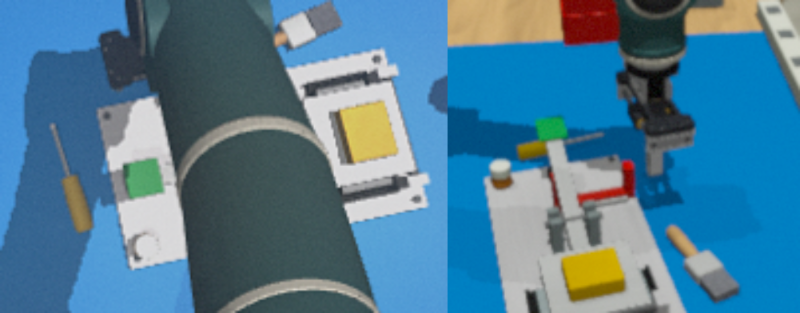

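In the composite, the closed fingers (655,165) stand just outside the red handle (628,180) and level with it. The lever is up and nothing has been disturbed. Pushing now.

```bash
python3 -m handwheel '[{"claw":1,"tx":-0.06,"ty":0,"tz":0,"roll":0},{"claw":1,"tx":-0.11,"ty":0,"tz":0,"roll":0},{"claw":1,"tx":-0.16,"ty":0,"tz":0,"roll":0},{"claw":1,"tx":-0.21,"ty":0,"tz":0,"roll":0},{"claw":1,"tx":-0.26,"ty":0,"tz":0,"roll":0},{"claw":1,"tx":-0.3,"ty":0,"tz":0,"roll":0},{"claw":1,"tx":-0.33,"ty":0,"tz":0,"roll":0},{"claw":1,"tx":-0.35,"ty":0,"tz":0,"roll":0},{"claw":1,"tx":-0.355,"ty":0,"tz":0,"roll":0},{"claw":1,"tx":-0.355,"ty":0,"tz":0,"roll":0}]'
python3 - <<'E'
from h import *
go(.082,.073,.054)
blob("side","red",0,.06)if 0 else None
b=grab_frame("side")[140:300,220:400,::-1]
cv2.imwrite("pics/p2.png",cv2.resize(b,(540,480)))
print(spotter.place_of("side","stop_handle")[:2])
E
```

```text
clock: 6.4
tool_pos: [0.5332, -0.0668, 0.0549]
tcp_rot: [-0.0, 0.994, 0.109, 0.003]
force: [18.5, 3.8, -13.2]
width: 0.0006
grasp_force: 9.5
clock 6.4 tcp [ 0.5332 -0.0668  0.0549] press [81.7 74.4] shares [-0.007  0.002  0.005] roll 0.0006 F [ 18.55   3.8  -13.25]
[{'xyz': [0.5183, -0.0775, 0.0697], 'score': 0.71}]
```

View pics/p2.png

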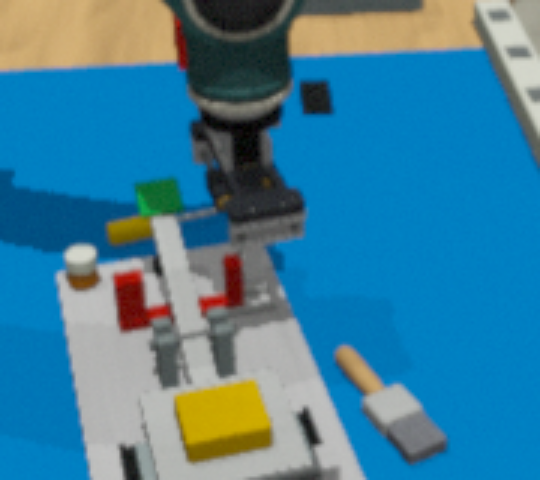

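The red block now sits at (130,300), clear on the far side of the lever, and the handle is at (232,280). The measured handle position is y≈58 mm and the push force is 18 N, so the stop is at its end. Next: back off, rise, and move over the pad.

```bash
python3 -m handwheel '[{"claw":1,"tx":0.08,"ty":0,"tz":0,"roll":0},{"claw":1,"tx":0.08,"ty":0,"tz":-0.2,"roll":0},{"claw":1,"tx":0.08,"ty":0,"tz":-0.5,"roll":0},{"claw":1,"tx":0.08,"ty":-0.1,"tz":-0.55,"roll":0},{"claw":1,"tx":-0.1,"ty":-0.4,"tz":-0.55,"roll":0},{"claw":1,"tx":-0.37,"ty":-0.4,"tz":-0.55,"roll":0},{"claw":1,"tx":-0.37,"ty":-0.4,"tz":-0.55,"roll":0},{"claw":1,"tx":-0.37,"ty":-0.4,"tz":-0.55,"roll":0},{"claw":1,"tx":-0.37,"ty":-0.4,"tz":-0.55,"roll":0},{"claw":1,"tx":-0.37,"ty":-0.4,"tz":-0.55,"roll":0}]'
python3 - <<'E'
from h import *
b=grab_frame("side")[140:300,220:400,::-1]
go(.001,.0,.057)
print(spotter.place_of("side","lever_pad")[:2])
cv2.imwrite("pics/p3.png",cv2.resize(b,(540,480)))
E
```

```text
clock: 7.75
tool_pos: [0.4415, -0.0051, 0.1642]
tcp_rot: [-0.0, 0.994, 0.109, -0.0]
force: [-0.4, -0.1, -0.2]
width: 0.0005
grasp_force: 0.0
clock 7.8 tcp [ 0.4414 -0.0052  0.1642] press [ 1.8 -2. ] shares [ 0.01  -0.004  0.536] roll 0.0004 F [0.07 0.23 0.21]
[{'xyz': [0.4471, -0.0132, 0.109], 'score': 0.73}, {'xyz': [0.6458, -0.223, 0.0002], 'score': 0.24}]
```

View pics/p3.png

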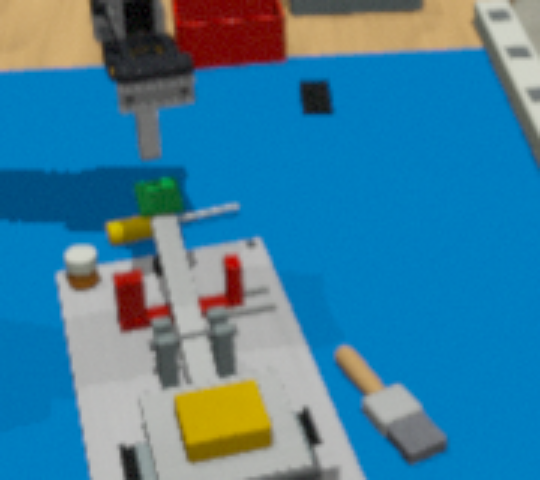

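The fingers (148,155) are above the pad (160,195). The pad measures (11,2) mm at rest, so I'll nudge by about 4 mm and press down gently.

```bash
python3 -m handwheel '[{"claw":1,"tx":0.02,"ty":0.02,"tz":0.12,"roll":0},{"claw":1,"tx":0.02,"ty":0.02,"tz":0.17,"roll":0},{"claw":1,"tx":0.02,"ty":0.02,"tz":0.22,"roll":0},{"claw":1,"tx":0.02,"ty":0.02,"tz":0.27,"roll":0},{"claw":1,"tx":0.02,"ty":0.015,"tz":0.32,"roll":0},{"claw":1,"tx":0.02,"ty":0.01,"tz":0.37,"roll":0},{"claw":1,"tx":0.02,"ty":0.005,"tz":0.42,"roll":0},{"claw":1,"tx":0.02,"ty":0,"tz":0.46,"roll":0},{"claw":1,"tx":0.02,"ty":0,"tz":0.5,"roll":0},{"claw":1,"tx":0.02,"ty":0,"tz":0.51,"roll":0}]'
python3 -c "
from h import *
go(.001,.002,.057)"
```

```text
clock: 9.1
tool_pos: [0.4455, -0.0042, 0.0626]
tcp_rot: [-0.0, 0.994, 0.109, 0.0]
force: [-0.0, -0.1, 7.3]
width: 0.0005
grasp_force: 3.5
clock 9.1 tcp [ 0.4455 -0.0042  0.0626] press [1.7 2.2] shares [-0.001 -0.003  0.028] roll 0.0005 F [-0.05 -0.08  7.29]
```

Contact at 7 N, with about 5 mm left to the rubber stop.

```bash
python3 -m handwheel '[{"claw":1,"tx":0,"ty":0,"tz":0.01,"roll":0},{"claw":1,"tx":0,"ty":0,"tz":0.02,"roll":0},{"claw":1,"tx":0,"ty":0,"tz":0.025,"roll":0},{"claw":1,"tx":0,"ty":0,"tz":0.03,"roll":0},{"claw":1,"tx":0,"ty":0,"tz":0.035,"roll":0},{"claw":1,"tx":0,"ty":0,"tz":0.035,"roll":0},{"claw":1,"tx":0,"ty":0,"tz":0.035,"roll":0},{"claw":1,"tx":0,"ty":0,"tz":0.035,"roll":0},{"claw":1,"tx":0,"ty":0,"tz":0.035,"roll":0},{"claw":1,"tx":0,"ty":0,"tz":0.035,"roll":0}]'
python3 - <<'E'
from h import *
b=grab_frame("side")[140:300,220:400,::-1]
go(.001,.002,.057)
for n in("lever_pivot","stop_handle","plate_edge","lever_pad"): print(n,[(d["score"],np.round(d["xyz"],3)) for d in spotter.place_of("side",n)[:1]])
cv2.imwrite("pics/p4.png",cv2.resize(b,(540,480)))
E
```

```text
clock: 10.35
tool_pos: [0.4459, -0.0045, 0.0567]
tcp_rot: [0.0, 0.994, 0.109, 0.001]
force: [-5.6, -1.9, 27.0]
width: 0.0003
grasp_force: 13.0
clock 10.4 tcp [ 0.4458 -0.0045  0.0566] press [2.  2.5] shares [-0.002 -0.005 -0.002] roll 0.0004 F [-4.85 -2.55 26.07]
lever_pivot [(0.72, array([ 0.474, -0.173,  0.054]))]
stop_handle [(0.72, array([ 0.517, -0.076,  0.066]))]
plate_edge [(0.85, array([ 0.494, -0.245,  0.092]))]
lever_pad [(0.71, array([0.52 , 0.534, 0.001]))]
```

View pics/p4.png

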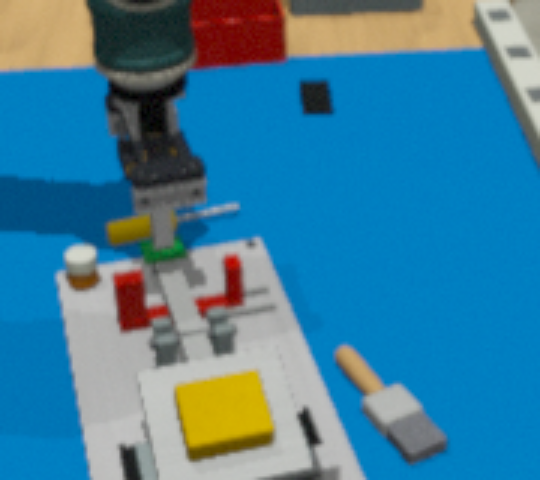

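The pad is down on its stop at (165,250) with the tip at about 40 mm and 26 N of force. The plate's near edge has risen about 30 mm (≈0.26 rad), and the pin and the red stop are where they should be. Handing in.

```bash
python3 -c "
from workcell import manip
print(manip.sign_off())"
```

```text
the job is handed in; nothing more can be done
None
```

The job is handed in: the red stop is fully across, and the arm is holding the lever down on its rubber stop with about 26 N, plate up about 0.26 rad (estimated from the camera); the sign-off returned no verdict.

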